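# Set out the reagent row in reverse order

## Robot

A 6-joint arm with a two-finger parallel gripper is mounted at the origin on a cart in front of the work surface, level with it; the furniture and walls round the work are solid. World frame = base frame: x ahead of the robot, y to its left, z up, the work surface at z = 0. Lengths are in m, angles in rad, forces in N, time in s.
With the tool pointing down it reaches from about 0.275 to 0.75 m from the base axis. Payload 10.2 kg.
Tool frame: the origin (TCP) lies between the finger pads; the fingertips stand 17 mm ahead of it and the grasp point (between the pads) lies 2 mm behind it; z points along the fingers, y is the line along which they close (so a half turn about z gives the same grasp; the last joint's range is limited). The gripper opens to 88 mm and grips with 3 to 60 N. Pads are 18 mm wide; open, the fingers measure 123 mm over their backs; the gripper's body (75 mm by 187 mm) begins 45 mm behind the grasp point.
Start: joints at [1.06, 0.313, 1.498, -0, 1.331, -0.223], TCP at [0.149, 0.503, 0.256] pointing down, gripper open.
Joint ranges: [-2.94, 2.94], [-0.97, 2.17], [0.19, 2.56], [-1.23, 4.37], [0.02, 3.11], [-2.88, 2.88]. Speed limits (rad/s): [2.39, 2.39, 3.01, 3.14, 3.14, 3.14].

## Interface

Orientations are given as a rotation vector (axis times angle).
In Python, from cell import ctrl, cams gives the robot as it stands. The module is installed in compiled form; this text tells all that it offers.
- The arm moves only by the tool arm_command, never from a script. Its argument "targets" is a list of rows, each an object of numbers: "tx", "ty", "tz": the shift along the tool's x, y, z in units of 25 cm (1.0 is 25 cm); "ax", "ay", "az": the turn, a rotation vector about the tool's x, y, z in units of pi/2 rad (1.0 is pi/2 rad). A call has 1 to 5 rows; each row shifts and turns the commanded pose from where the row before left it, along the tool's axes as they then stand; what a row does not reach is not made up. A row lasts 1/12 s, in which the tool goes at most 41.7 mm and 7.16 degrees, less where a joint would pass 70% of its speed; a pose out of reach is approached as far as the arm can. A call with a number of a shift or a turn outside -1 to 1 is refused whole. A call with a gripper value outside its range is refused whole. "fingers" is the closure, from -1 (fully open) to 1 (shut), set as the call begins (left out, the last holds). The fingers move at their own pace and stop on an object; the grip force is fixed at half the most. Time passes only in rows, so rows that do not move let the fingers close. It gives the time, the measured TCP pose, the force, the opening and the grip force at its end, in the units of the state.
- ctrl.get_obs(): the state, without advancing time (a new reading comes with each control period).
- cams.snapshot(name): name is "scene" or "side" or "wrist"; returns (picture, depth): 420x560x3 uint8, red, green, blue; 420x560 float32, m along the optical axis (not along the pixel's ray), 0 where there is no reading.
- cams.camera_info(name): a dict with "intrinsics" (3x3 intrinsics, pixels), "pose" (4x4, takes a point from camera to world coordinates); the wrist camera has in their place "mount" (4x4, takes a point from camera to tool coordinates, whose origin is the TCP and whose axes are the flange's). Camera axes: x right, y up, looking along -z (the intrinsics and any distortion apply to the point x, -y, -z); pixel columns grow to the right and rows downward; lengths in m; the calibration is good to about 2 mm. A picture is of the moment at which its call begins: read the wrist's pose just before it. camera_info takes no time and is no camera call.
- ctrl.hand_in(): hands the job in; it is judged then, once.
The state is a dict: "time": time; "qpos": joint angles; "joint_velocities": joint speeds; "joint_efforts": joint torques, N m; "ee_pos": TCP position; "tcp_rot": TCP orientation; "contact_force": force on the tool from outside, world axes, zero at the start; "moment": the same for the moment, N m; "opening": finger opening in m; "finger_force": force on a finger pad.
Only numpy, scipy, OpenCV 4.12 (cv2) and the standard library are available. Lean on these libraries where they do the work, as an engineer would, in place of code of your own. Each camera call takes 0.05 s, during which the arm holds its last target. There are 200 camera calls.

## Task

The four reagent bottles stand in a row in the grey tagged tray; for the return pass of the staining series, move them all into the empty white tray in reverse order: the bottle now nearest the robot goes to the compartment farthest from the robot, the second nearest to the second farthest, and so on. Keep the bottles upright, stand each down flat inside its own compartment, and leave the other things on the desk where they are.

Things in the scene. Friction and masses are not known exactly. Their poses are not given: they have to be found in the camera images.
- orange_center (a point): white bottle with an orange cap, 34 mm across, 88 mm tall, loose, standing upright in a compartment of the grey tray at the start; this point is on its axis, half-way up. The lower half and middle are a plain round body, good to grasp from above across the row.
- black_center (a point): white/silver bottle with a black cap, 36 mm across, 104 mm tall, the tallest of the four, loose, standing upright in a compartment of the grey tray at the start; this point is on its axis, half-way up. The lower half and middle are a plain round body, good to grasp from above across the row.
- amber_center (a point): brown (amber) glass dropper bottle with a black cap, 30 mm across, 74 mm tall, the shortest of the four, loose, standing upright in a compartment of the grey tray at the start; this point is on its axis, half-way up. The lower half and middle are a plain round body, good to grasp from above across the row.
- green_center (a point): white bottle with a green cap, 34 mm across, 92 mm tall, loose, standing upright in a compartment of the grey tray at the start; this point is on its axis, half-way up. The lower half and middle are a plain round body, good to grasp from above across the row.
- tag_orange: orange tag clipped to the long rim of the grey tray (fixed, 34 x 15 mm, top 16 mm above the desk): it marks the compartment where the orange-capped bottle starts. Origin at desk height at the tray's side wall; the middle of that compartment lies 32.5 mm from it along the tag's +y axis.
- tag_black: black tag clipped to the long rim of the grey tray (fixed, 34 x 15 mm, top 16 mm above the desk): it marks the compartment where the white black-capped bottle starts. Origin at desk height at the tray's side wall; the middle of that compartment lies 32.5 mm from it along the tag's +y axis.
- tag_amber: brown tag clipped to the long rim of the grey tray (fixed, 34 x 15 mm, top 16 mm above the desk): it marks the compartment where the brown glass bottle starts. Origin at desk height at the tray's side wall; the middle of that compartment lies 32.5 mm from it along the tag's +y axis.
- tag_green: green tag clipped to the long rim of the grey tray (fixed, 34 x 15 mm, top 16 mm above the desk): it marks the compartment where the green-capped bottle starts. Origin at desk height at the tray's side wall; the middle of that compartment lies 32.5 mm from it along the tag's +y axis.
- rack_source: grey tray with four coloured tags, where the bottles stand at the start. Fixed; 244 mm long (its x, the row), 64 wide (y), 16 high. Walls 4 mm, floor 4 mm above the desk. Four compartments 56 x 56 mm, middles at x = -90, -30, 30, 90 mm, y = 0. Origin under its middle; x points away from the robot, ahead and 23 to 46 degrees to the right (x = -90 mm is nearest the robot).
- rack_target: white tray without tags, empty at the start; the bottles go here. Fixed; 244 mm long (its x, the row), 64 wide (y), 16 high. Walls 4 mm, floor 4 mm above the desk. Four compartments 56 x 56 mm, middles at x = -90, -30, 30, 90 mm, y = 0. Origin under its middle; x points away from the robot, ahead and 23 to 46 degrees to the right (x = -90 mm is nearest the robot).
- by_timer: white square timer, 64 x 64 x 19 mm, lying near the robot's edge of the desk; a bystander, loose, to be left where it is. Origin at the middle of its underside.
- by_marker: white marker with a blue cap, 125 mm long, 12 mm thick, lying to the right of the trays; a bystander, loose, to be left where it is. Origin at the middle of its underside.
- by_petri: pink petri dish, 64 mm across, 11 mm high, beyond the trays; a bystander, loose, to be left where it is. Origin at the middle of its underside.
- by_tall: large white bottle with a blue cap, 50 mm across, 125 mm tall, standing beyond the trays; a bystander, loose, to be left where it is. Origin at the middle of its underside.
Not all that is in view belongs to the job. Leave any red look-alike of the part that bears green_center alone.

How it is judged:
By the outcome, as a careful person would: the job done as asked, in the order asked, and still so for the second after the job is handed in, with the robot touching nothing.
It also fails if it takes over 128 s, if anything falls off the work surface, if the arm or the gripper's body presses on something with over 40 N, if the wrist force passes 120 N, or if a joint passes its speed limit or range.

## Working session

There is one attempt and no reset: what is moved stays moved. The work goes in short steps, Python scripts to look and compute and a tool call to move; the robot and the scene stay as the last step left them, time stands still between calls to the robot, and variables do not carry over. Pictures are saved under pics/ and viewed, at most 14 in all, crops included, and the job is handed in when it is done.

Besides the shell and the picture viewer there is one more tool, called after ">>>" as name([rows], argument=value, ...), one row to a line, values as JSON. arm_command: Moves the arm, as the interface text tells. Shifts and turns lie within -1 to 1; 1 stands for 25 cm of shift or pi/2 rad of turn. Its arguments: {"type":"object","properties":{"targets":{"type":"array"},"fingers":{"type":"number"}},"required":["targets"]}

```bash
mkdir -p pics; ls; python3 - <<'E'
from cell import ctrl,cams
import cv2,numpy as np
o=ctrl.get_obs();print({k:np.round(v,3) for k,v in o.items()})
for n in("scene","side"):
    p,d=cams.snapshot(n);cv2.imwrite(f"pics/{n}0.png",p[...,::-1]);np.save(f"{n}0_d.npy",d);np.save(f"{n}0_p.npy",p)
    i=cams.camera_info(n);print(n,{k:np.round(v,3).tolist() for k,v in i.items()})
print({k:np.round(v,4).tolist() for k,v in cams.camera_info("wrist").items()})
E
```

```text
pics
{'time': np.float64(0.0), 'qpos': array([ 1.06 ,  0.313,  1.498,  0.   ,  1.331, -0.223]), 'joint_velocities': array([-0.   , -0.002,  0.   , -0.001, -0.001, -0.001]), 'joint_efforts': array([ 1.0000e-03, -4.0221e+01, -2.5228e+01,  6.9000e-02,  3.5000e-02,
       -0.0000e+00]), 'ee_pos': array([0.149, 0.503, 0.255]), 'tcp_rot': array([-4.510e-01, -3.109e+00,  2.000e-03]), 'contact_force': array([-0.313,  0.085,  0.101]), 'moment': array([-0.039,  0.001,  0.044]), 'finger_force': np.float64(0.0), 'opening': np.float64(0.088)}
scene {'intrinsics': [[398.779, 0.0, 275.489], [0.0, 398.779, 211.958], [0.0, 0.0, 1.0]], 'pose': [[0.712, 0.383, -0.589, 0.048], [-0.702, 0.359, -0.616, -0.639], [-0.024, 0.851, 0.524, 0.52], [0.0, 0.0, 0.0, 1.0]]}
side {'intrinsics': [[469.17, 0.0, 283.536], [0.0, 469.17, 200.738], [0.0, 0.0, 1.0]], 'pose': [[0.871, 0.357, -0.339, 0.253], [-0.491, 0.604, -0.627, -0.677], [-0.019, 0.713, 0.701, 0.673], [0.0, 0.0, 0.0, 1.0]]}
{'intrinsics': [[374.8015, 0.0, 276.6743], [0.0, 374.8015, 204.6609], [0.0, 0.0, 1.0]], 'mount': [[0.0, 0.9517, 0.3072, 0.0808], [1.0, -0.0005, 0.0013, -0.0017], [0.0014, 0.3072, -0.9517, -0.1292], [0.0, 0.0, 0.0, 1.0]]}
```

View pics/scene0.png

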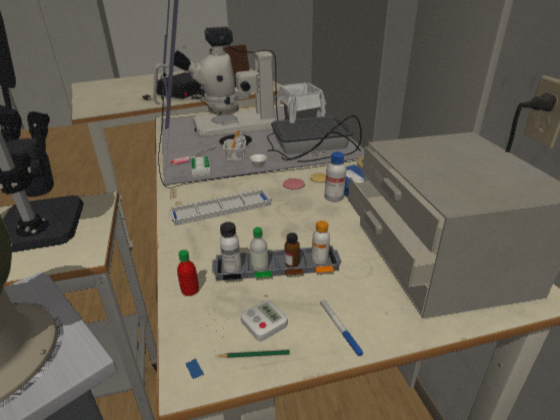

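View pics/side0.png

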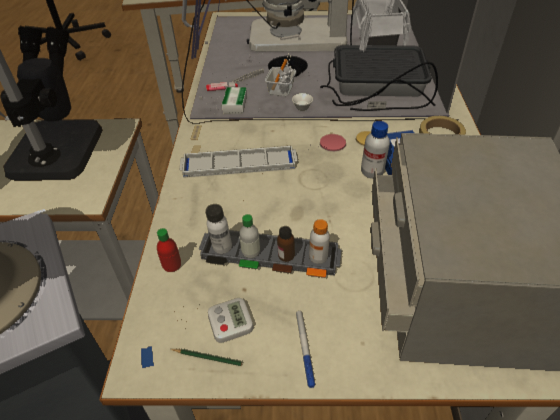

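The side view shows the grey tray row from the robot's end (left): white/black cap (217,228), green cap (249,240), amber (286,245) and orange cap (320,242). The white tray is around (240,161). The red bottle at (168,250) has a green cap, so it is the look-alike, standing outside the tray. The white green-capped bottle at (249,240), by the green tag, is the one meant. Next I'll measure the trays.

```bash
cat > h.py <<'E'
import numpy as np,cv2
from cell import ctrl,cams
from scipy.spatial.transform import Rotation as R
def cloud(d,K,T):
    v,u=np.mgrid[:d.shape[0],:d.shape[1]]
    P=np.stack([(u-K[0,2])/K[0,0]*d,-(v-K[1,2])/K[1,1]*d,-d],-1)
    return P@T[:3,:3].T+T[:3,3]
def rect(X):
    r=cv2.minAreaRect((X[:,:2]*1000).astype(np.float32)); return r
E
python3 - <<'E'
from h import *
for n,roiW,roiG in(("scene",(165,185,280,225),(205,215,350,285)),("side",(175,140,305,180),(190,195,345,285))):
    d=np.load(n+"0_d.npy");p=np.load(n+"0_p.npy");i=cams.camera_info(n)
    W=cloud(d,i["intrinsics"],i["pose"])
    desk=W[290:320,160:190] if n=="side" else W[300:330,200:230]
    print(n,"desk z",np.median(desk[...,2]))
    for nm,(a,b,c,e) in(("white",roiW),("grey",roiG)):
        X=W[b:e,a:c].reshape(-1,3)
        m=(X[:,2]>.0095)&(X[:,2]<.021); X=X[m]
        # keep largest cluster
        print(nm,len(X),rect(X),np.percentile(X[:,0],[0,2,98,100]),np.percentile(X[:,1],[0,2,98,100]))
    X=W[roiG[1]-10:roiG[3],roiG[0]:roiG[2]];hsv=cv2.cvtColor(p,cv2.COLOR_RGB2HSV)[roiG[1]-10:roiG[3],roiG[0]:roiG[2]]
    for nm,lo,hi in(("orange",(5,180,120),(18,255,255)),("green",(45,120,40),(80,255,255))):
        m=cv2.inRange(hsv,lo,hi)>0
        for t,mm in(("tag",m&(X[...,2]<.03)),("cap",m&(X[...,2]>.06))):
            print(nm,t,mm.sum(),np.round(np.median(X[mm],0),4))
    # bottles: tall points projection
    Y=X.reshape(-1,3);Y=Y[(Y[:,2]>.03)&(Y[:,2]<.11)]
    g=np.zeros((600,600),np.uint8)
    k=(Y[:,:2]*1000).astype(int);k[:,1]+=300;k=k[(k>=0).all(1)&(k<600).all(1)];g[k[:,0],k[:,1]]=255
    g=cv2.morphologyEx(g,cv2.MORPH_CLOSE,np.ones((5,5)))
    c,l,s,ce=cv2.connectedComponentsWithStats(g)
    for j in range(1,c):
        if s[j,4]>60:print("blob x,y mm",ce[j][1],ce[j][0]-300,s[j])
E
```

```text
scene desk z 0.0028913942941318216
white 911 ((574.0109252929688, 134.31173706054688), (198.60951232910156, 258.07672119140625), 62.95869445800781) [0.42180718 0.42731574 0.66289292 0.67077836] [0.00192257 0.00872982 0.15296044 0.2790947 ]
grey 1548 ((465.12432861328125, -124.51046752929688), (188.02621459960938, 354.95050048828125), 18.44856834411621) [0.37156769 0.37705787 0.5904472  0.59978457] [-0.28200138 -0.27505676 -0.08747151  0.07119667]
orange tag 88 [ 0.5283 -0.268   0.0186]
orange cap 94 [ 0.5539 -0.2373  0.0925]
green tag 94 [ 0.436  -0.1932  0.0187]
green cap 67 [ 0.4516 -0.1658  0.0942]
blob x,y mm 408.0997830802603 -130.98698481561823 [157 394  34  36 461]
blob x,y mm 451.67899408284023 -164.87573964497042 [120 437  31  33 676]
blob x,y mm 501.6825396825397 -206.0297619047619 [ 81 490  31  26 504]
blob x,y mm 553.7776298268975 -235.29294274300932 [ 50 539  34  33 751]
side desk z 0.00016790237672642538
white 940 ((550.1119995117188, 79.30509948730469), (71.3564682006836, 257.70068359375), 66.10621643066406) [0.42463884 0.4306836  0.66704575 0.67302008] [-0.00017906  0.00665358  0.14937466  0.15352704]
grey 1851 ((483.4072570800781, -187.47596740722656), (81.55332946777344, 257.3878479003906), 50.72887420654297) [0.37444731 0.38040972 0.593327   0.60114983] [-0.28445545 -0.27837412 -0.10123566 -0.08608571]
orange tag 139 [ 0.5326 -0.2703  0.0159]
orange cap 136 [ 0.5568 -0.2393  0.0915]
green tag 134 [ 0.4398 -0.195   0.0161]
green cap 94 [ 0.4567 -0.1679  0.0945]
blob x,y mm 413.9652278177458 -130.6019184652278 [154 397  32  37 834]
blob x,y mm 455.76251788268956 -167.7925608011445 [119 440  30  34 699]
blob x,y mm 506.71139705882354 -208.6047794117647 [ 79 493  26  30 544]
blob x,y mm 556.6644908616188 -238.74804177545693 [ 46 540  31  36 766]
```

```bash
cat >> h.py <<'E'
def pose():
    o=ctrl.get_obs();T=np.eye(4);T[:3,:3]=R.from_rotvec(o["tcp_rot"]).as_matrix();T[:3,3]=o["ee_pos"];return T,o
def plan(x,y,z,yaw,start=None,maxs=.04):
    """uniform rows in tool axes/units towards a tool-down pose; start=(x,y,z,yaw deg) or current"""
    if start is None:
        T,o=pose();start=(*T[:3,3],np.degrees(np.arctan2(T[1,0],T[0,0])))
    D=np.array([x,y,z])-start[:3];dy=(yaw-start[3]+180)%360-180
    n=int(max(np.ceil(np.linalg.norm(D)/maxs),np.ceil(abs(dy)/7),1))
    print(n,"rows from",np.round(start,4));
    for k in range(n):
        a=np.radians(start[3]+dy*k/n);M=np.array([[np.cos(a),np.sin(a),0],[np.sin(a),-np.cos(a),0],[0,0,-1]])
        t=M.T@D/n/.25
        if k%5==0 or dy: print(k,np.round(t,4),"az",round(-dy/n/90,4))
    return (x,y,z,yaw)
def wcloud(name):
    T,o=pose();p,d=cams.snapshot("wrist");i=cams.camera_info("wrist")
    cv2.imwrite(f"pics/{name}.png",p[...,::-1]);return p,cloud(d,i["intrinsics"],T@i["mount"])
E
python3 - <<'E'
from h import *
T,o=pose();print(np.round(T,4))
s=plan(.53,.09,.256,156); s=plan(.47,-.175,.256,141,s)
n="scene"
d=np.load(n+"0_d.npy");i=cams.camera_info(n);W=cloud(d,i["intrinsics"],i["pose"])
for nm,(a,b,c,e),zl in(("tall",(318,150,352,205),.05),("red",(172,250,203,295),.03),("cabinet",(355,150,450,300),.03)):
    X=W[b:e,a:c].reshape(-1,3);X=X[(X[:,2]>zl)&(X[:,0]>0)];print(nm,np.percentile(X,[2,50,98],axis=0).round(3).tolist())
E
```

```text
[[-9.589e-01  2.839e-01 -5.000e-04  1.489e-01]
 [ 2.839e-01  9.589e-01 -1.000e-03  5.032e-01]
 [ 2.000e-04 -1.100e-03 -1.000e+00  2.552e-01]
 [ 0.000e+00  0.000e+00  0.000e+00  1.000e+00]]
15 rows from [1.489000e-01 5.032000e-01 2.552000e-01 1.635093e+02]
0 [-0.1287 -0.0768 -0.0002] az 0.0056
1 [-0.1294 -0.0757 -0.0002] az 0.0056
2 [-0.13   -0.0746 -0.0002] az 0.0056
3 [-0.1307 -0.0734 -0.0002] az 0.0056
4 [-0.1313 -0.0723 -0.0002] az 0.0056
5 [-0.1319 -0.0711 -0.0002] az 0.0056
6 [-0.1326 -0.07   -0.0002] az 0.0056
7 [-0.1332 -0.0688 -0.0002] az 0.0056
8 [-0.1338 -0.0676 -0.0002] az 0.0056
9 [-0.1344 -0.0665 -0.0002] az 0.0056
10 [-0.1349 -0.0653 -0.0002] az 0.0056
11 [-0.1355 -0.0641 -0.0002] az 0.0056
12 [-0.136  -0.0629 -0.0002] az 0.0056
13 [-0.1366 -0.0617 -0.0002] az 0.0056
14 [-0.1371 -0.0605 -0.0002] az 0.0056
7 rows from [5.30e-01 9.00e-02 2.56e-01 1.56e+02]
0 [-0.0303 -0.1523  0.    ] az 0.0238
1 [-0.0359 -0.151   0.    ] az 0.0238
2 [-0.0416 -0.1496  0.    ] az 0.0238
3 [-0.0471 -0.1479  0.    ] az 0.0238
4 [-0.0526 -0.1461  0.    ] az 0.0238
5 [-0.0581 -0.144   0.    ] az 0.0238
6 [-0.0634 -0.1417  0.    ] az 0.0238
tall [[0.682, -0.213, 0.053], [0.771, -0.104, 0.091], [0.795, -0.077, 0.13]]
red [[0.303, -0.132, 0.031], [0.315, -0.124, 0.061], [0.332, -0.109, 0.096]]
cabinet [[0.537, -0.475, 0.045], [0.618, -0.377, 0.147], [0.763, -0.218, 0.209]]
```

>>> arm_command([
  {"tx":-0.129,"ty":-0.077,"az":0.0056},
  {"tx":-0.129,"ty":-0.076,"az":0.0056},
  {"tx":-0.13,"ty":-0.075,"az":0.0056},
  {"tx":-0.131,"ty":-0.073,"az":0.0056},
  {"tx":-0.131,"ty":-0.072,"az":0.0056},
], fingers=-1)

```text
validation failed for argument at $.ta...
```

>>> arm_command([
  {"tx":-0.132,"ty":-0.071,"az":0.0056},
  {"tx":-0.133,"ty":-0.07,"az":0.0056},
  {"tx":-0.133,"ty":-0.069,"az":0.0056},
  {"tx":-0.134,"ty":-0.068,"az":0.0056},
  {"tx":-0.134,"ty":-0.067,"az":0.0056},
])

```text
validation failed for argument at $.ta...
```

>>> arm_command([
  {"tx":-0.135,"ty":-0.065,"az":0.0056},
  {"tx":-0.135,"ty":-0.064,"az":0.0056},
  {"tx":-0.136,"ty":-0.063,"az":0.0056},
  {"tx":-0.137,"ty":-0.062,"az":0.0056},
  {"tx":-0.137,"ty":-0.06,"az":0.0056},
])

```text
validation failed for argument at $.ta...
```

>>> arm_command([
  {},
  {},
  {},
])

```text
validation failed for argument at $.ta...
```

>>> arm_command([
  {"tx":-0.129,"ty":-0.077,"tz":0,"ax":0,"ay":0,"az":0.0056},
  {"tx":-0.129,"ty":-0.076,"tz":0,"ax":0,"ay":0,"az":0.0056},
  {"tx":-0.13,"ty":-0.075,"tz":0,"ax":0,"ay":0,"az":0.0056},
  {"tx":-0.131,"ty":-0.073,"tz":0,"ax":0,"ay":0,"az":0.0056},
  {"tx":-0.131,"ty":-0.072,"tz":0,"ax":0,"ay":0,"az":0.0056},
], fingers=-1)

```text
time: 0.52
ee_pos: [0.2767, 0.3641, 0.2556]
tcp_rot: [-0.519, -3.098, 0.0]
contact_force: [1.1, 0.5, 0.5]
opening: 0.088
finger_force: 0.0
```

>>> arm_command([
  {"tx":-0.132,"ty":-0.071,"tz":0,"ax":0,"ay":0,"az":0.0056},
  {"tx":-0.133,"ty":-0.07,"tz":0,"ax":0,"ay":0,"az":0.0056},
  {"tx":-0.133,"ty":-0.069,"tz":0,"ax":0,"ay":0,"az":0.0056},
  {"tx":-0.134,"ty":-0.068,"tz":0,"ax":0,"ay":0,"az":0.0056},
  {"tx":-0.134,"ty":-0.067,"tz":0,"ax":0,"ay":0,"az":0.0056},
])

```text
time: 0.93
ee_pos: [0.4037, 0.2259, 0.2556]
tcp_rot: [-0.588, -3.086, 0.0]
contact_force: [0.4, 0.3, 0.6]
opening: 0.0881
finger_force: 0.0
```

>>> arm_command([
  {"tx":-0.135,"ty":-0.065,"tz":0,"ax":0,"ay":0,"az":0.0056},
  {"tx":-0.135,"ty":-0.064,"tz":0,"ax":0,"ay":0,"az":0.0056},
  {"tx":-0.136,"ty":-0.063,"tz":0,"ax":0,"ay":0,"az":0.0056},
  {"tx":-0.137,"ty":-0.062,"tz":0,"ax":0,"ay":0,"az":0.0056},
  {"tx":-0.137,"ty":-0.06,"tz":0,"ax":0,"ay":0,"az":0.0056},
])

```text
time: 1.35
ee_pos: [0.5307, 0.0882, 0.2555]
tcp_rot: [-0.655, -3.072, 0.0]
contact_force: [0.3, 1.2, -0.3]
opening: 0.088
finger_force: 0.0
```

>>> arm_command([
  {"tx":0,"ty":0,"tz":0,"ax":0,"ay":0,"az":0},
  {"tx":0,"ty":0,"tz":0,"ax":0,"ay":0,"az":0},
  {"tx":0,"ty":0,"tz":0,"ax":0,"ay":0,"az":0},
])

```text
time: 1.6
ee_pos: [0.5293, 0.0903, 0.2554]
tcp_rot: [-0.654, -3.072, -0.0]
contact_force: [0.0, 0.0, 0.4]
opening: 0.0882
finger_force: 0.0
```

```bash
python3 - <<'E'
from h import *
p,W=wcloud("w_white");np.savez("white.npz",p=p,W=W)
print(W.shape, np.percentile(W[...,2],[5,50,95]))
E
```

```text
(420, 560, 3) [-0.00162085  0.00141248  0.32039494]
```

View pics/w_white.png

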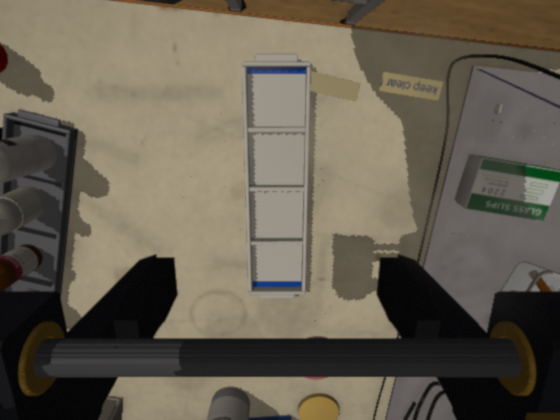

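>>> arm_command([
  {"tx":-0.03,"ty":-0.152,"tz":0,"ax":0,"ay":0,"az":0.0238},
  {"tx":-0.036,"ty":-0.151,"tz":0,"ax":0,"ay":0,"az":0.0238},
  {"tx":-0.042,"ty":-0.15,"tz":0,"ax":0,"ay":0,"az":0.0238},
  {"tx":-0.047,"ty":-0.148,"tz":0,"ax":0,"ay":0,"az":0.0238},
  {"tx":-0.053,"ty":-0.146,"tz":0,"ax":0,"ay":0,"az":0.0238},
])

```text
time: 2.07
ee_pos: [0.4859, -0.0996, 0.2561]
tcp_rot: [0.937, 2.998, 0.0]
contact_force: [0.8, -0.1, 0.5]
opening: 0.0879
finger_force: 0.0
```

>>> arm_command([
  {"tx":-0.058,"ty":-0.144,"tz":0,"ax":0,"ay":0,"az":0.0238},
  {"tx":-0.063,"ty":-0.142,"tz":0,"ax":0,"ay":0,"az":0.0238},
  {"tx":0,"ty":0,"tz":0,"ax":0,"ay":0,"az":0},
  {"tx":0,"ty":0,"tz":0,"ax":0,"ay":0,"az":0},
  {"tx":0,"ty":0,"tz":0,"ax":0,"ay":0,"az":0},
])

```text
time: 2.48
ee_pos: [0.4696, -0.1737, 0.2559]
tcp_rot: [1.047, 2.962, 0.001]
contact_force: [-0.0, -0.1, 1.0]
opening: 0.0879
finger_force: 0.0
```

```bash
python3 - <<'E'
from h import *
p,W=wcloud("w_grey");np.savez("grey.npz",p=p,W=W)
E
```

```text
(no output)
```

View pics/w_grey.png

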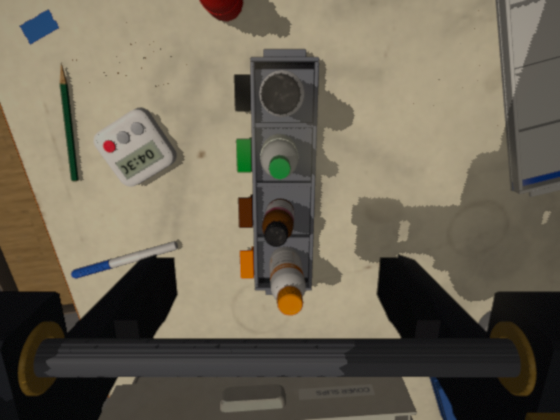

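The wrist views show the white tray's rim corners at about (246,66), (311,66), (306,292) and (249,292), and the grey tray's at (251,58), (318,58), (311,290) and (254,290). From the robot outward the caps are black (281,93), green (279,168), amber (275,234) and orange (290,302). The red bottle is apart at (222,5).

```bash
cat >> h.py <<'E'
def ray(T,uv,z):
    i=cams.camera_info("wrist");K=i["intrinsics"];C=T@i["mount"];u,v=uv
    d=C[:3,:3]@np.array([(u-K[0,2])/K[0,0],-(v-K[1,2])/K[1,1],-1]);return C[:3,3]+d*(z-C[2,3])/d[2]
E
python3 - <<'E'
from h import *
def TT(p,r):
    T=np.eye(4);T[:3,:3]=R.from_rotvec(r).as_matrix();T[:3,3]=p;return T
Tw=TT([.5293,.0903,.2554],[-.654,-3.072,0]);Tg=pose()[0]
for nm,T,cs,f in(("white",Tw,[(246,66),(311,66),(306,292),(249,292)],"white"),("grey",Tg,[(251,58),(318,58),(311,290),(254,290)],"grey")):
    P=np.array([ray(T,c,.016) for c in cs]);c=P.mean(0)
    ax=(P[2]+P[3]-P[0]-P[1]);L=np.linalg.norm(ax)/2
    print(nm,c.round(4),"yaw",np.degrees(np.arctan2(ax[1],ax[0])).round(2),"L",L.round(4),"W",np.linalg.norm(P[1]-P[0]).round(4),np.linalg.norm(P[3]-P[2]).round(4))
    X=np.load(f+".npz")["W"][50:310,235:330].reshape(-1,3);X=X[(X[:,2]>.01)&(X[:,2]<.022)];print(rect(X))
    if nm=="grey": a=ax/np.linalg.norm(ax);cg=c;b=np.array([-a[1],a[0],0])
caps=dict(black=((281,93),.108),green=((279,168),.096),amber=((275,234),.078),orange=((290,302),.092))
W=np.load("grey.npz")["W"]
for n,(uv,z) in caps.items():
    P=ray(Tg,uv,z);w=W[uv[1],uv[0]];print(n,P.round(4),"depth",w.round(4),"tray",((P-cg)@a).round(4),((P-cg)@b).round(4))
X=W.reshape(-1,3)
for n in("orange","amber"):
    P=ray(Tg,*caps[n]);q=X-P;u,v=q@a,q@b
    m=(abs(u)<.06)&(abs(v)<.11)&(X[:,2]>.04);m&=~((abs(v)<.03));print("obst",n,m.sum(), X[m].max(0) if m.any() else "")
s=np.load("scene0_d.npy");i=cams.camera_info("scene");X=cloud(s,i["intrinsics"],i["pose"]).reshape(-1,3)
q=X-ray(Tg,*caps["orange"]);u,v=q@a,q@b
m=(abs(u)<.15)&(abs(v)<.11)&(X[:,2]>.04)&(abs(v)>.04);print("cab u min",np.percentile(u[m],[0,1,5]) if m.any() else 0,m.sum())
E
```

```text
white [0.5498 0.0799 0.016 ] yaw -24.22 L 0.2371 W 0.06 0.0637
((547.9932861328125, 78.87663269042969), (64.14913940429688, 257.21612548828125), 66.07589721679688)
grey [ 0.4871 -0.1815  0.016 ] yaw -39.06 L 0.2418 W 0.0616 0.0637
((481.6967468261719, -187.6859588623047), (79.6739273071289, 255.2240753173828), 51.06003189086914)
black [ 0.413  -0.1265  0.108 ] depth [ 0.4129 -0.1268  0.1079] tray -0.0922 -0.004
green [ 0.4564 -0.1631  0.096 ] depth [ 0.4562 -0.1634  0.0962] tray -0.0354 -0.005
amber [ 0.5036 -0.2055  0.078 ] depth [ 0.5033 -0.2058  0.0783] tray 0.0279 -0.0082
orange [ 0.5588 -0.2327  0.092 ] depth [ 0.5585 -0.2331  0.0921] tray 0.0879 0.0054
obst orange 0 
obst amber 16507 [ 0.5107092  -0.120887    0.32462945]
cab u min [0.08058365 0.08199825 0.08426178] 2875
```

```bash
python3 - <<'E'
from h import *
s=plan(.413,-.128,.15,141); s=plan(.413,-.128,.066,141,s)
s=plan(.413,-.128,.17,141,s,.035); s=plan(.6319,.0430,.17,155.8,s); s=plan(.6319,.0430,.067,155.8,s,.035)
E
```

```text
4 rows from [  0.4698  -0.1734   0.2559 141.0981]
0 [ 0.0727 -0.0003  0.1059] az 0.0003
1 [ 0.0727 -0.0004  0.1059] az 0.0003
2 [ 0.0727 -0.0004  0.1059] az 0.0003
3 [ 0.0727 -0.0004  0.1059] az 0.0003
3 rows from [ 4.13e-01 -1.28e-01  1.50e-01  1.41e+02]
0 [0.    0.    0.112] az 0.0
3 rows from [ 4.13e-01 -1.28e-01  6.60e-02  1.41e+02]
0 [ 0.      0.     -0.1387] az 0.0
7 rows from [ 4.13e-01 -1.28e-01  1.70e-01  1.41e+02]
0 [-0.0357  0.1547  0.    ] az -0.0235
1 [-0.0414  0.1532  0.    ] az -0.0235
2 [-0.047   0.1516  0.    ] az -0.0235
3 [-0.0526  0.1498  0.    ] az -0.0235
4 [-0.0581  0.1477  0.    ] az -0.0235
5 [-0.0635  0.1455  0.    ] az -0.0235
6 [-0.0688  0.143   0.    ] az -0.0235
3 rows from [6.319e-01 4.300e-02 1.700e-01 1.558e+02]
0 [0.     0.     0.1373] az -0.0
```

>>> arm_command([
  {"tx":0.0727,"ty":0,"tz":0.106,"ax":0,"ay":0,"az":0},
  {"tx":0.0727,"ty":0,"tz":0.106,"ax":0,"ay":0,"az":0},
  {"tx":0.0727,"ty":0,"tz":0.106,"ax":0,"ay":0,"az":0},
  {"tx":0.0727,"ty":0,"tz":0.106,"ax":0,"ay":0,"az":0},
  {"tx":0,"ty":0,"tz":0,"ax":0,"ay":0,"az":0},
])

```text
time: 2.95
ee_pos: [0.4096, -0.125, 0.146]
tcp_rot: [-1.042, -2.954, -0.004]
contact_force: [-0.1, 0.3, -0.3]
opening: 0.088
finger_force: 0.0
```

>>> arm_command([
  {"tx":0,"ty":0,"tz":0.084,"ax":0,"ay":0,"az":0},
  {"tx":0,"ty":0,"tz":0.084,"ax":0,"ay":0,"az":0},
  {"tx":0,"ty":0,"tz":0.084,"ax":0,"ay":0,"az":0},
  {"tx":0,"ty":0,"tz":0.084,"ax":0,"ay":0,"az":0},
  {"tx":0,"ty":0,"tz":0,"ax":0,"ay":0,"az":0},
])

```text
time: 3.37
ee_pos: [0.413, -0.1282, 0.0641]
tcp_rot: [-1.046, -2.959, -0.001]
contact_force: [-0.8, 1.0, -0.2]
opening: 0.0883
finger_force: 0.0
```

>>> arm_command([
  {"tx":0,"ty":0,"tz":0,"ax":0,"ay":0,"az":0},
  {"tx":0,"ty":0,"tz":0,"ax":0,"ay":0,"az":0},
  {"tx":0,"ty":0,"tz":0,"ax":0,"ay":0,"az":0},
  {"tx":0,"ty":0,"tz":0,"ax":0,"ay":0,"az":0},
  {"tx":0,"ty":0,"tz":0,"ax":0,"ay":0,"az":0},
], fingers=1)

```text
time: 3.78
ee_pos: [0.4135, -0.1295, 0.0665]
tcp_rot: [1.049, 2.96, -0.001]
contact_force: [-0.1, -0.1, -0.4]
opening: 0.0572
finger_force: 0.0
```

>>> arm_command([
  {"tx":0,"ty":0,"tz":0,"ax":0,"ay":0,"az":0},
  {"tx":0,"ty":0,"tz":0,"ax":0,"ay":0,"az":0},
  {"tx":0,"ty":0,"tz":0,"ax":0,"ay":0,"az":0},
  {"tx":0,"ty":0,"tz":0,"ax":0,"ay":0,"az":0},
  {"tx":0,"ty":0,"tz":0,"ax":0,"ay":0,"az":0},
])

```text
time: 4.2
ee_pos: [0.4131, -0.1294, 0.0658]
tcp_rot: [1.05, 2.961, -0.0]
contact_force: [0.4, 0.8, 1.2]
opening: 0.0364
finger_force: 28.0
```

>>> arm_command([
  {"tx":0,"ty":0,"tz":-0.06,"ax":0,"ay":0,"az":0},
  {"tx":0,"ty":0,"tz":-0.1,"ax":0,"ay":0,"az":0},
  {"tx":0,"ty":0,"tz":-0.12,"ax":0,"ay":0,"az":0},
  {"tx":0,"ty":0,"tz":-0.1,"ax":0,"ay":0,"az":0},
  {"tx":0,"ty":0,"tz":-0.04,"ax":0,"ay":0,"az":0},
])

```text
time: 4.62
ee_pos: [0.4138, -0.1298, 0.1736]
tcp_rot: [1.048, 2.957, -0.002]
contact_force: [0.4, 0.2, 0.0]
opening: 0.0361
finger_force: 28.1
```

```bash
python3 - <<'E'
from h import *
print(pose()[1]["finger_force"]);s=plan(.6319,.0430,.17,155.8,None,.033)
E
```

```text
28.052948728145566
9 rows from [ 4.138000e-01 -1.298000e-01  1.736000e-01  1.409619e+02]
0 [-0.0269  0.1207  0.0016] az -0.0183
1 [-0.0304  0.1199  0.0016] az -0.0183
2 [-0.0338  0.1189  0.0016] az -0.0183
3 [-0.0372  0.1179  0.0016] az -0.0183
4 [-0.0406  0.1168  0.0016] az -0.0183
5 [-0.0439  0.1156  0.0016] az -0.0183
6 [-0.0472  0.1143  0.0016] az -0.0183
7 [-0.0505  0.1129  0.0016] az -0.0183
8 [-0.0537  0.1114  0.0016] az -0.0183
```

>>> arm_command([
  {"tx":-0.027,"ty":0.121,"tz":0,"ax":0,"ay":0,"az":-0.0183},
  {"tx":-0.03,"ty":0.12,"tz":0,"ax":0,"ay":0,"az":-0.0183},
  {"tx":-0.034,"ty":0.119,"tz":0,"ax":0,"ay":0,"az":-0.0183},
  {"tx":-0.037,"ty":0.118,"tz":0,"ax":0,"ay":0,"az":-0.0183},
  {"tx":-0.041,"ty":0.117,"tz":0,"ax":0,"ay":0,"az":-0.0183},
])

```text
time: 5.03
ee_pos: [0.5352, -0.032, 0.1704]
tcp_rot: [-0.832, -3.029, 0.0]
contact_force: [0.4, -1.4, -1.1]
opening: 0.0361
finger_force: 28.3
```

>>> arm_command([
  {"tx":-0.044,"ty":0.116,"tz":0,"ax":0,"ay":0,"az":-0.0183},
  {"tx":-0.047,"ty":0.114,"tz":0,"ax":0,"ay":0,"az":-0.0183},
  {"tx":-0.051,"ty":0.113,"tz":0,"ax":0,"ay":0,"az":-0.0183},
  {"tx":-0.054,"ty":0.111,"tz":0,"ax":0,"ay":0,"az":-0.0183},
  {"tx":0,"ty":0,"tz":0,"ax":0,"ay":0,"az":0},
])

```text
time: 5.45
ee_pos: [0.6337, 0.0465, 0.1695]
tcp_rot: [-0.653, -3.073, -0.001]
contact_force: [0.0, 0.2, -1.1]
opening: 0.0359
finger_force: 28.3
```

>>> arm_command([
  {"tx":0,"ty":0,"tz":0,"ax":0,"ay":0,"az":0},
  {"tx":0,"ty":0,"tz":0,"ax":0,"ay":0,"az":0},
])

```text
time: 5.62
ee_pos: [0.6309, 0.0432, 0.1701]
tcp_rot: [-0.659, -3.07, 0.001]
contact_force: [0.3, -0.9, -0.4]
opening: 0.0361
finger_force: 28.3
```

```bash
python3 - <<'E'
from h import *
print(pose()[1]["finger_force"]);s=plan(.6319,.0430,.069,155.8,None,.03)
p,d=cams.snapshot("side");cv2.imwrite("pics/s1.png",p[...,::-1])
E
```

```text
28.322776252316544
4 rows from [6.309000e-01 4.320000e-02 1.701000e-01 1.557634e+02]
0 [-0.001   0.0002  0.1011] az -0.0001
1 [-0.001   0.0002  0.1011] az -0.0001
2 [-0.001   0.0002  0.1011] az -0.0001
3 [-0.001   0.0002  0.1011] az -0.0001
```

View pics/s1.png

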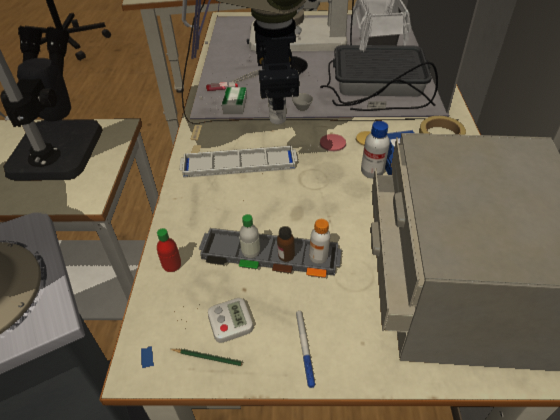

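The side view shows the black-capped bottle held upright above the far compartment of the white tray, around (278,110). Lowering it now.

>>> arm_command([
  {"tx":-0.001,"ty":0,"tz":0.11,"ax":0,"ay":0,"az":0},
  {"tx":-0.001,"ty":0,"tz":0.11,"ax":0,"ay":0,"az":0},
  {"tx":-0.001,"ty":0,"tz":0.1,"ax":0,"ay":0,"az":0},
  {"tx":-0.001,"ty":0,"tz":0.06,"ax":0,"ay":0,"az":0},
  {"tx":0,"ty":0,"tz":0.02,"ax":0,"ay":0,"az":0},
])

```text
time: 6.08
ee_pos: [0.6307, 0.0423, 0.0683]
tcp_rot: [-0.66, -3.067, 0.001]
contact_force: [-0.1, 0.2, -0.9]
opening: 0.0365
finger_force: 28.3
```

>>> arm_command([
  {"tx":0,"ty":0,"tz":0.01,"ax":0,"ay":0,"az":0},
  {"tx":0,"ty":0,"tz":0.004,"ax":0,"ay":0,"az":0},
  {"tx":0,"ty":0,"tz":0,"ax":0,"ay":0,"az":0},
  {"tx":0,"ty":0,"tz":0,"ax":0,"ay":0,"az":0},
])

```text
time: 6.42
ee_pos: [0.6328, 0.0429, 0.0685]
tcp_rot: [0.659, 3.07, 0.0]
contact_force: [0.2, 0.1, -0.7]
opening: 0.0361
finger_force: 28.3
```

>>> arm_command([
  {"tx":0,"ty":0,"tz":0.005,"ax":0,"ay":0,"az":0},
  {"tx":0,"ty":0,"tz":0.004,"ax":0,"ay":0,"az":0},
  {"tx":0,"ty":0,"tz":0,"ax":0,"ay":0,"az":0},
  {"tx":0,"ty":0,"tz":0,"ax":0,"ay":0,"az":0},
])

```text
time: 6.75
ee_pos: [0.6328, 0.0431, 0.0656]
tcp_rot: [0.659, 3.07, 0.001]
contact_force: [-0.7, 1.9, 3.9]
opening: 0.036
finger_force: 28.5
```

>>> arm_command([
  {"tx":0,"ty":0,"tz":0,"ax":0,"ay":0,"az":0},
  {"tx":0,"ty":0,"tz":0,"ax":0,"ay":0,"az":0},
  {"tx":0,"ty":0,"tz":0,"ax":0,"ay":0,"az":0},
  {"tx":0,"ty":0,"tz":0,"ax":0,"ay":0,"az":0},
  {"tx":0,"ty":0,"tz":0,"ax":0,"ay":0,"az":0},
], fingers=-1)

```text
time: 7.17
ee_pos: [0.6323, 0.043, 0.0648]
tcp_rot: [-0.659, -3.071, 0.0]
contact_force: [0.5, -0.7, 0.2]
opening: 0.0672
finger_force: 0.0
```

>>> arm_command([
  {"tx":0,"ty":0,"tz":0,"ax":0,"ay":0,"az":0},
  {"tx":0,"ty":0,"tz":0,"ax":0,"ay":0,"az":0},
  {"tx":0,"ty":0,"tz":0,"ax":0,"ay":0,"az":0},
  {"tx":0,"ty":0,"tz":0,"ax":0,"ay":0,"az":0},
])

```text
time: 7.5
ee_pos: [0.6324, 0.043, 0.065]
tcp_rot: [-0.659, -3.072, 0.0]
contact_force: [-0.2, 1.0, 0.0]
opening: 0.0883
finger_force: 0.0
```

>>> arm_command([
  {"tx":0,"ty":0,"tz":-0.04,"ax":0,"ay":0,"az":0},
  {"tx":0,"ty":0,"tz":-0.1,"ax":0,"ay":0,"az":0},
  {"tx":0,"ty":0,"tz":-0.14,"ax":0,"ay":0,"az":0},
  {"tx":0,"ty":0,"tz":-0.14,"ax":0,"ay":0,"az":0},
  {"tx":0,"ty":0,"tz":-0.1,"ax":0,"ay":0,"az":0},
])

```text
time: 7.92
ee_pos: [0.6328, 0.043, 0.1992]
tcp_rot: [0.658, 3.068, 0.001]
contact_force: [0.3, -0.2, 0.2]
opening: 0.088
finger_force: 0.0
```

```bash
python3 - <<'E'
from h import *
p,d=cams.snapshot("side");cv2.imwrite("pics/s2.png",cv2.resize(p[110:290,150:400,::-1],None,fx=2,fy=2))
s=plan(.4560,-.1645,.2,141,None,.036);
E
```

```text
8 rows from [6.343000e-01 4.300000e-02 2.038000e-01 1.557896e+02]
0 [ 0.0387 -0.1312  0.0019] az 0.0205
1 [ 0.0345 -0.1323  0.0019] az 0.0205
2 [ 0.0302 -0.1334  0.0019] az 0.0205
3 [ 0.0259 -0.1343  0.0019] az 0.0205
4 [ 0.0215 -0.1351  0.0019] az 0.0205
5 [ 0.0172 -0.1357  0.0019] az 0.0205
6 [ 0.0128 -0.1362  0.0019] az 0.0205
7 [ 0.0084 -0.1365  0.0019] az 0.0205
```

View pics/s2.png

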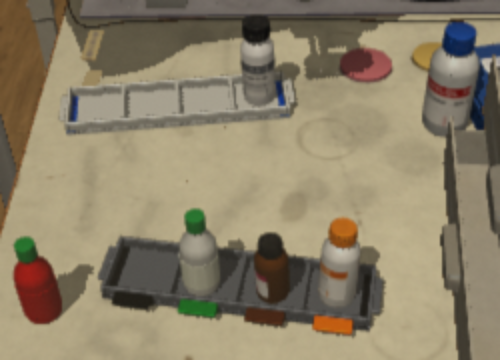

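The crop shows the black-capped bottle standing upright in the far compartment of the white tray at (257,70), and everything else undisturbed. Green next.

>>> arm_command([
  {"tx":0.039,"ty":-0.131,"tz":0.002,"ax":0,"ay":0,"az":0.0205},
  {"tx":0.035,"ty":-0.132,"tz":0.002,"ax":0,"ay":0,"az":0.0205},
  {"tx":0.03,"ty":-0.133,"tz":0.002,"ax":0,"ay":0,"az":0.0205},
  {"tx":0.026,"ty":-0.134,"tz":0.002,"ax":0,"ay":0,"az":0.0205},
  {"tx":0.022,"ty":-0.135,"tz":0.002,"ax":0,"ay":0,"az":0.0205},
])

```text
time: 8.38
ee_pos: [0.5196, -0.087, 0.193]
tcp_rot: [0.906, 3.008, -0.0]
contact_force: [0.5, -0.7, 0.3]
opening: 0.0883
finger_force: 0.0
```

>>> arm_command([
  {"tx":0.017,"ty":-0.136,"tz":0.002,"ax":0,"ay":0,"az":0.0205},
  {"tx":0.013,"ty":-0.136,"tz":0.002,"ax":0,"ay":0,"az":0.0205},
  {"tx":0.008,"ty":-0.137,"tz":0.002,"ax":0,"ay":0,"az":0.0205},
  {"tx":0,"ty":0,"tz":0,"ax":0,"ay":0,"az":0},
  {"tx":0,"ty":0,"tz":0,"ax":0,"ay":0,"az":0},
])

```text
time: 8.8
ee_pos: [0.4535, -0.1652, 0.1916]
tcp_rot: [1.052, 2.959, -0.0]
contact_force: [0.1, 0.7, -0.7]
opening: 0.0882
finger_force: 0.0
```

```bash
python3 - <<'E'
from h import *
s=plan(.4560,-.1645,.053,141,None,.038);
E
```

```text
4 rows from [  0.4535  -0.1652   0.1916 140.8691]
0 [-0.0015  0.0021  0.1386] az -0.0004
1 [-0.0015  0.0021  0.1386] az -0.0004
2 [-0.0015  0.0021  0.1386] az -0.0004
3 [-0.0015  0.0021  0.1386] az -0.0004
```

>>> arm_command([
  {"tx":-0.002,"ty":0.002,"tz":0.13,"ax":0,"ay":0,"az":0},
  {"tx":-0.002,"ty":0.002,"tz":0.13,"ax":0,"ay":0,"az":0},
  {"tx":-0.002,"ty":0.002,"tz":0.13,"ax":0,"ay":0,"az":0},
  {"tx":0,"ty":0.002,"tz":0.11,"ax":0,"ay":0,"az":0},
  {"tx":0,"ty":0,"tz":0.052,"ax":0,"ay":0,"az":0},
])

```text
time: 9.22
ee_pos: [0.456, -0.1619, 0.0501]
tcp_rot: [-1.044, -2.959, -0.002]
contact_force: [-0.2, -0.3, 0.1]
opening: 0.088
finger_force: 0.0
```

>>> arm_command([
  {"tx":0,"ty":0,"tz":0,"ax":0,"ay":0,"az":0},
  {"tx":0,"ty":0,"tz":0,"ax":0,"ay":0,"az":0},
  {"tx":0,"ty":0,"tz":0,"ax":0,"ay":0,"az":0},
  {"tx":0,"ty":0,"tz":0,"ax":0,"ay":0,"az":0},
  {"tx":0,"ty":0,"tz":0,"ax":0,"ay":0,"az":0},
], fingers=1)

```text
time: 9.63
ee_pos: [0.457, -0.1637, 0.054]
tcp_rot: [1.047, 2.96, -0.001]
contact_force: [0.3, -0.1, -0.2]
opening: 0.057
finger_force: 0.0
```

>>> arm_command([
  {"tx":0,"ty":0,"tz":0,"ax":0,"ay":0,"az":0},
  {"tx":0,"ty":0,"tz":0,"ax":0,"ay":0,"az":0},
  {"tx":0,"ty":0,"tz":0,"ax":0,"ay":0,"az":0},
  {"tx":0,"ty":0,"tz":0,"ax":0,"ay":0,"az":0},
  {"tx":0,"ty":0,"tz":0,"ax":0,"ay":0,"az":0},
])

```text
time: 10.05
ee_pos: [0.4565, -0.1637, 0.0531]
tcp_rot: [1.048, 2.961, -0.0]
contact_force: [0.0, -0.0, 1.2]
opening: 0.0332
finger_force: 29.7
```

>>> arm_command([
  {"tx":0,"ty":0,"tz":-0.06,"ax":0,"ay":0,"az":0},
  {"tx":0,"ty":0,"tz":-0.12,"ax":0,"ay":0,"az":0},
  {"tx":0,"ty":0,"tz":-0.14,"ax":0,"ay":0,"az":0},
  {"tx":0,"ty":0,"tz":-0.12,"ax":0,"ay":0,"az":0},
  {"tx":0,"ty":0,"tz":-0.04,"ax":0,"ay":0,"az":0},
])

```text
time: 10.47
ee_pos: [0.4575, -0.1643, 0.1768]
tcp_rot: [1.046, 2.956, -0.002]
contact_force: [0.0, -0.7, -0.2]
opening: 0.0337
finger_force: 29.7
```

```bash
python3 - <<'E'
from h import *
s=plan(.5753,.0684,.173,155.8,None,.03)
E
```

```text
9 rows from [  0.4575  -0.1643   0.1768 141.0247]
0 [0.0244 0.1133 0.0017] az -0.0182
1 [0.0211 0.114  0.0017] az -0.0182
2 [0.0178 0.1145 0.0017] az -0.0182
3 [0.0145 0.115  0.0017] az -0.0182
4 [0.0112 0.1153 0.0017] az -0.0182
5 [0.0079 0.1156 0.0017] az -0.0182
6 [0.0046 0.1158 0.0017] az -0.0182
7 [0.0013 0.1159 0.0017] az -0.0182
8 [-0.002   0.1159  0.0017] az -0.0182
```

>>> arm_command([
  {"tx":0.024,"ty":0.113,"tz":0,"ax":0,"ay":0,"az":-0.0182},
  {"tx":0.021,"ty":0.114,"tz":0,"ax":0,"ay":0,"az":-0.0182},
  {"tx":0.018,"ty":0.1145,"tz":0,"ax":0,"ay":0,"az":-0.0182},
  {"tx":0.0145,"ty":0.115,"tz":0,"ax":0,"ay":0,"az":-0.0182},
  {"tx":0.011,"ty":0.115,"tz":0,"ax":0,"ay":0,"az":-0.0182},
])

```text
time: 10.88
ee_pos: [0.522, -0.0332, 0.1719]
tcp_rot: [-0.832, -3.028, -0.0]
contact_force: [0.1, 0.0, -1.1]
opening: 0.0334
finger_force: 29.7
```

>>> arm_command([
  {"tx":0.008,"ty":0.1155,"tz":0,"ax":0,"ay":0,"az":-0.0182},
  {"tx":0.005,"ty":0.116,"tz":0,"ax":0,"ay":0,"az":-0.0182},
  {"tx":0.001,"ty":0.116,"tz":0,"ax":0,"ay":0,"az":-0.0182},
  {"tx":-0.002,"ty":0.116,"tz":0,"ax":0,"ay":0,"az":-0.0182},
  {"tx":0,"ty":0,"tz":0,"ax":0,"ay":0,"az":0},
])

```text
time: 11.3
ee_pos: [0.5751, 0.0727, 0.1716]
tcp_rot: [-0.652, -3.072, -0.001]
contact_force: [-0.2, -0.3, -0.5]
opening: 0.0336
finger_force: 29.7
```

>>> arm_command([
  {"tx":0,"ty":0,"tz":0,"ax":0,"ay":0,"az":0},
  {"tx":0,"ty":0,"tz":0,"ax":0,"ay":0,"az":0},
  {"tx":0,"ty":0,"tz":0,"ax":0,"ay":0,"az":0},
])

```text
time: 11.55
ee_pos: [0.5739, 0.0681, 0.1725]
tcp_rot: [-0.661, -3.07, 0.0]
contact_force: [0.4, -0.9, -1.0]
opening: 0.0336
finger_force: 29.7
```

```bash
python3 - <<'E'
from h import *
s=plan(.5753,.0684,.053,155.8,None,.03)
E
```

```text
4 rows from [5.739000e-01 6.810000e-02 1.725000e-01 1.556888e+02]
0 [-0.0011  0.0009  0.1195] az -0.0003
1 [-0.0011  0.0009  0.1195] az -0.0003
2 [-0.0011  0.0009  0.1195] az -0.0003
3 [-0.0011  0.0009  0.1195] az -0.0003
```

>>> arm_command([
  {"tx":-0.002,"ty":0,"tz":0.11,"ax":0,"ay":0,"az":0},
  {"tx":-0.002,"ty":0,"tz":0.12,"ax":0,"ay":0,"az":0},
  {"tx":0,"ty":0,"tz":0.11,"ax":0,"ay":0,"az":0},
  {"tx":0,"ty":0,"tz":0.08,"ax":0,"ay":0,"az":0},
  {"tx":0,"ty":0,"tz":0.03,"ax":0,"ay":0,"az":0},
])

```text
time: 11.97
ee_pos: [0.5736, 0.0676, 0.0576]
tcp_rot: [-0.661, -3.066, 0.001]
contact_force: [0.2, -0.4, -0.4]
opening: 0.0333
finger_force: 29.7
```

>>> arm_command([
  {"tx":0,"ty":0,"tz":0.01,"ax":0,"ay":0,"az":0},
  {"tx":0,"ty":0,"tz":0.008,"ax":0,"ay":0,"az":0},
  {"tx":0,"ty":0,"tz":0.005,"ax":0,"ay":0,"az":0},
  {"tx":0,"ty":0,"tz":0,"ax":0,"ay":0,"az":0},
  {"tx":0,"ty":0,"tz":0,"ax":0,"ay":0,"az":0},
])

```text
time: 12.38
ee_pos: [0.5756, 0.0684, 0.0557]
tcp_rot: [0.659, 3.07, 0.0]
contact_force: [-0.2, 0.3, -0.3]
opening: 0.0335
finger_force: 29.7
```

>>> arm_command([
  {"tx":0,"ty":0,"tz":0.005,"ax":0,"ay":0,"az":0},
  {"tx":0,"ty":0,"tz":0.005,"ax":0,"ay":0,"az":0},
  {"tx":0,"ty":0,"tz":0,"ax":0,"ay":0,"az":0},
  {"tx":0,"ty":0,"tz":0,"ax":0,"ay":0,"az":0},
])

```text
time: 12.72
ee_pos: [0.5757, 0.0685, 0.053]
tcp_rot: [0.659, 3.07, 0.0]
contact_force: [0.0, -0.4, 5.1]
opening: 0.0334
finger_force: 29.7
```

>>> arm_command([
  {"tx":0,"ty":0,"tz":0,"ax":0,"ay":0,"az":0},
  {"tx":0,"ty":0,"tz":0,"ax":0,"ay":0,"az":0},
  {"tx":0,"ty":0,"tz":0,"ax":0,"ay":0,"az":0},
  {"tx":0,"ty":0,"tz":0,"ax":0,"ay":0,"az":0},
  {"tx":0,"ty":0,"tz":0,"ax":0,"ay":0,"az":0},
], fingers=-1)

```text
time: 13.13
ee_pos: [0.5751, 0.0685, 0.052]
tcp_rot: [-0.659, -3.071, 0.0]
contact_force: [-0.6, -0.5, 0.8]
opening: 0.0644
finger_force: 0.0
```

>>> arm_command([
  {"tx":0,"ty":0,"tz":0,"ax":0,"ay":0,"az":0},
  {"tx":0,"ty":0,"tz":0,"ax":0,"ay":0,"az":0},
  {"tx":0,"ty":0,"tz":0,"ax":0,"ay":0,"az":0},
  {"tx":0,"ty":0,"tz":0,"ax":0,"ay":0,"az":0},
])

```text
time: 13.47
ee_pos: [0.5752, 0.0685, 0.0522]
tcp_rot: [-0.66, -3.071, 0.0]
contact_force: [-0.1, -0.8, 0.2]
opening: 0.0875
finger_force: 0.0
```

>>> arm_command([
  {"tx":0,"ty":0,"tz":-0.04,"ax":0,"ay":0,"az":0},
  {"tx":0,"ty":0,"tz":-0.1,"ax":0,"ay":0,"az":0},
  {"tx":0,"ty":0,"tz":-0.15,"ax":0,"ay":0,"az":0},
  {"tx":0,"ty":0,"tz":-0.15,"ax":0,"ay":0,"az":0},
  {"tx":0,"ty":0,"tz":-0.1,"ax":0,"ay":0,"az":0},
])

```text
time: 13.88
ee_pos: [0.5758, 0.0685, 0.1916]
tcp_rot: [0.659, 3.067, 0.001]
contact_force: [0.6, 0.6, 0.5]
opening: 0.0879
finger_force: 0.0
```

```bash
python3 - <<'E'
from h import *
s=plan(.5048,-.2065,.19,141,None,.036);
E
```

```text
8 rows from [5.758000e-01 6.850000e-02 1.916000e-01 1.557656e+02]
0 [-0.0241 -0.14    0.0008] az 0.0205
1 [-0.0286 -0.1391  0.0008] az 0.0205
2 [-0.0331 -0.1381  0.0008] az 0.0205
3 [-0.0375 -0.137   0.0008] az 0.0205
4 [-0.0419 -0.1357  0.0008] az 0.0205
5 [-0.0462 -0.1343  0.0008] az 0.0205
6 [-0.0505 -0.1327  0.0008] az 0.0205
7 [-0.0548 -0.131   0.0008] az 0.0205
```

>>> arm_command([
  {"tx":-0.024,"ty":-0.14,"tz":0,"ax":0,"ay":0,"az":0.0205},
  {"tx":-0.029,"ty":-0.139,"tz":0,"ax":0,"ay":0,"az":0.0205},
  {"tx":-0.033,"ty":-0.138,"tz":0,"ax":0,"ay":0,"az":0.0205},
  {"tx":-0.0375,"ty":-0.137,"tz":0,"ax":0,"ay":0,"az":0.0205},
  {"tx":-0.042,"ty":-0.136,"tz":0,"ax":0,"ay":0,"az":0.0205},
])

```text
time: 14.3
ee_pos: [0.5303, -0.1049, 0.1882]
tcp_rot: [0.906, 3.007, -0.0]
contact_force: [1.5, -0.4, 0.5]
opening: 0.0881
finger_force: 0.0
```

>>> arm_command([
  {"tx":-0.046,"ty":-0.134,"tz":0,"ax":0,"ay":0,"az":0.0205},
  {"tx":-0.05,"ty":-0.133,"tz":0,"ax":0,"ay":0,"az":0.0205},
  {"tx":-0.055,"ty":-0.131,"tz":0,"ax":0,"ay":0,"az":0.0205},
  {"tx":0,"ty":0,"tz":0,"ax":0,"ay":0,"az":0},
  {"tx":0,"ty":0,"tz":0,"ax":0,"ay":0,"az":0},
])

```text
time: 14.72
ee_pos: [0.5038, -0.2077, 0.1878]
tcp_rot: [1.052, 2.96, 0.0]
contact_force: [-0.2, -0.0, 0.6]
opening: 0.0884
finger_force: 0.0
```

>>> arm_command([
  {"tx":0,"ty":0,"tz":0,"ax":0,"ay":0,"az":0},
  {"tx":0,"ty":0,"tz":0,"ax":0,"ay":0,"az":0},
])

```text
time: 14.88
ee_pos: [0.5045, -0.2053, 0.1876]
tcp_rot: [1.046, 2.962, 0.0]
contact_force: [0.2, 0.7, 0.8]
opening: 0.0879
finger_force: 0.0
```

```bash
python3 - <<'E'
from h import *
s=plan(.5045,-.2065,.041,141,None,.038);
E
```

```text
4 rows from [  0.5045  -0.2053   0.1876 141.1012]
0 [-0.0007 -0.0009  0.1466] az 0.0003
1 [-0.0007 -0.0009  0.1466] az 0.0003
2 [-0.0007 -0.0009  0.1466] az 0.0003
3 [-0.0007 -0.0009  0.1466] az 0.0003
```

>>> arm_command([
  {"tx":0,"ty":0,"tz":0.12,"ax":0,"ay":0,"az":0},
  {"tx":0,"ty":0,"tz":0.14,"ax":0,"ay":0,"az":0},
  {"tx":0,"ty":0,"tz":0.14,"ax":0,"ay":0,"az":0},
  {"tx":0,"ty":0,"tz":0.11,"ax":0,"ay":0,"az":0},
  {"tx":0,"ty":0,"tz":0.06,"ax":0,"ay":0,"az":0},
])

```text
time: 15.3
ee_pos: [0.5034, -0.2044, 0.0417]
tcp_rot: [-1.044, -2.959, -0.002]
contact_force: [-0.5, 0.1, 0.0]
opening: 0.0882
finger_force: 0.0
```

>>> arm_command([
  {"tx":0,"ty":0,"tz":0.015,"ax":0,"ay":0,"az":0},
  {"tx":0,"ty":0,"tz":0,"ax":0,"ay":0,"az":0},
  {"tx":0,"ty":0,"tz":0,"ax":0,"ay":0,"az":0},
  {"tx":0,"ty":0,"tz":0,"ax":0,"ay":0,"az":0},
  {"tx":0,"ty":0,"tz":0,"ax":0,"ay":0,"az":0},
], fingers=1)

```text
time: 15.72
ee_pos: [0.5048, -0.2067, 0.0422]
tcp_rot: [1.047, 2.96, -0.001]
contact_force: [0.1, 0.3, 0.1]
opening: 0.0567
finger_force: 0.0
```

>>> arm_command([
  {"tx":0,"ty":0,"tz":0,"ax":0,"ay":0,"az":0},
  {"tx":0,"ty":0,"tz":0,"ax":0,"ay":0,"az":0},
  {"tx":0,"ty":0,"tz":0,"ax":0,"ay":0,"az":0},
  {"tx":0,"ty":0,"tz":0,"ax":0,"ay":0,"az":0},
  {"tx":0,"ty":0,"tz":0,"ax":0,"ay":0,"az":0},
])

```text
time: 16.13
ee_pos: [0.5043, -0.2066, 0.0412]
tcp_rot: [1.049, 2.961, -0.0]
contact_force: [-0.6, -0.5, 1.7]
opening: 0.0292
finger_force: 29.3
```

>>> arm_command([
  {"tx":0,"ty":0,"tz":0,"ax":0,"ay":0,"az":0},
  {"tx":0,"ty":0,"tz":0,"ax":0,"ay":0,"az":0},
])

```text
time: 16.3
ee_pos: [0.5043, -0.2066, 0.0412]
tcp_rot: [1.049, 2.961, -0.0]
contact_force: [-0.4, 1.1, 2.7]
opening: 0.029
finger_force: 29.3
```

>>> arm_command([
  {"tx":0,"ty":0,"tz":-0.06,"ax":0,"ay":0,"az":0},
  {"tx":0,"ty":0,"tz":-0.14,"ax":0,"ay":0,"az":0},
  {"tx":0,"ty":0,"tz":-0.16,"ax":0,"ay":0,"az":0},
  {"tx":0,"ty":0,"tz":-0.13,"ax":0,"ay":0,"az":0},
  {"tx":0,"ty":0,"tz":-0.05,"ax":0,"ay":0,"az":0},
])

```text
time: 16.72
ee_pos: [0.5052, -0.2072, 0.1805]
tcp_rot: [1.047, 2.956, -0.003]
contact_force: [0.6, 0.3, 0.3]
opening: 0.0291
finger_force: 29.3
```

```bash
python3 - <<'E'
from h import *
s=plan(.5215,.0926,.175,155.8,None,.034)
E
```

```text
9 rows from [  0.5052  -0.2072   0.1805 141.0055]
0 [0.0782 0.1081 0.0024] az -0.0183
1 [0.0751 0.1103 0.0024] az -0.0183
2 [0.0719 0.1124 0.0024] az -0.0183
3 [0.0686 0.1144 0.0024] az -0.0183
4 [0.0653 0.1164 0.0024] az -0.0183
5 [0.062  0.1182 0.0024] az -0.0183
6 [0.0585 0.1199 0.0024] az -0.0183
7 [0.0551 0.1215 0.0024] az -0.0183
8 [0.0516 0.1231 0.0024] az -0.0183
```

>>> arm_command([
  {"tx":0.078,"ty":0.108,"tz":0,"ax":0,"ay":0,"az":-0.0183},
  {"tx":0.075,"ty":0.11,"tz":0,"ax":0,"ay":0,"az":-0.0183},
  {"tx":0.072,"ty":0.112,"tz":0,"ax":0,"ay":0,"az":-0.0183},
  {"tx":0.069,"ty":0.114,"tz":0,"ax":0,"ay":0,"az":-0.0183},
  {"tx":0.065,"ty":0.116,"tz":0,"ax":0,"ay":0,"az":-0.0183},
])

```text
time: 17.13
ee_pos: [0.5127, -0.0388, 0.1758]
tcp_rot: [-0.832, -3.029, 0.0]
contact_force: [0.3, -0.8, 0.2]
opening: 0.0292
finger_force: 29.3
```

>>> arm_command([
  {"tx":0.062,"ty":0.118,"tz":0,"ax":0,"ay":0,"az":-0.0183},
  {"tx":0.0585,"ty":0.12,"tz":0,"ax":0,"ay":0,"az":-0.0183},
  {"tx":0.055,"ty":0.1215,"tz":0,"ax":0,"ay":0,"az":-0.0183},
  {"tx":0.052,"ty":0.123,"tz":0,"ax":0,"ay":0,"az":-0.0183},
  {"tx":0,"ty":0,"tz":0,"ax":0,"ay":0,"az":0},
])

```text
time: 17.55
ee_pos: [0.5196, 0.0975, 0.1757]
tcp_rot: [-0.649, -3.073, -0.002]
contact_force: [1.0, 0.2, -0.3]
opening: 0.0287
finger_force: 29.3
```

>>> arm_command([
  {"tx":0,"ty":0,"tz":0,"ax":0,"ay":0,"az":0},
  {"tx":0,"ty":0,"tz":0,"ax":0,"ay":0,"az":0},
  {"tx":0,"ty":0,"tz":0,"ax":0,"ay":0,"az":0},
])

```text
time: 17.8
ee_pos: [0.5202, 0.0919, 0.1758]
tcp_rot: [-0.66, -3.071, 0.0]
contact_force: [0.2, -0.1, -0.2]
opening: 0.0287
finger_force: 29.3
```

```bash
python3 - <<'E'
from h import *
s=plan(.5215,.0926,.041,155.8,None,.03)
E
```

```text
5 rows from [5.20200e-01 9.19000e-02 1.75800e-01 1.55741e+02]
0 [-0.0008  0.0009  0.1079] az -0.0001
1 [-0.0008  0.0009  0.1079] az -0.0001
2 [-0.0008  0.0009  0.1079] az -0.0001
3 [-0.0008  0.0009  0.1079] az -0.0001
4 [-0.0008  0.0009  0.1079] az -0.0001
```

>>> arm_command([
  {"tx":-0.002,"ty":0,"tz":0.12,"ax":0,"ay":0,"az":0},
  {"tx":-0.002,"ty":0,"tz":0.13,"ax":0,"ay":0,"az":0},
  {"tx":0,"ty":0,"tz":0.13,"ax":0,"ay":0,"az":0},
  {"tx":0,"ty":0,"tz":0.09,"ax":0,"ay":0,"az":0},
  {"tx":0,"ty":0,"tz":0.04,"ax":0,"ay":0,"az":0},
])

```text
time: 18.22
ee_pos: [0.5197, 0.0914, 0.0456]
tcp_rot: [-0.66, -3.067, 0.001]
contact_force: [0.7, 0.4, -0.2]
opening: 0.0293
finger_force: 29.3
```

>>> arm_command([
  {"tx":0,"ty":0,"tz":0.01,"ax":0,"ay":0,"az":0},
  {"tx":0,"ty":0,"tz":0.008,"ax":0,"ay":0,"az":0},
  {"tx":0,"ty":0,"tz":0.005,"ax":0,"ay":0,"az":0},
  {"tx":0,"ty":0,"tz":0,"ax":0,"ay":0,"az":0},
  {"tx":0,"ty":0,"tz":0,"ax":0,"ay":0,"az":0},
])

```text
time: 18.63
ee_pos: [0.5216, 0.0924, 0.0438]
tcp_rot: [0.658, 3.07, 0.0]
contact_force: [-0.2, -0.2, -1.0]
opening: 0.0293
finger_force: 29.3
```

>>> arm_command([
  {"tx":0,"ty":0,"tz":0.005,"ax":0,"ay":0,"az":0},
  {"tx":0,"ty":0,"tz":0.005,"ax":0,"ay":0,"az":0},
  {"tx":0,"ty":0,"tz":0,"ax":0,"ay":0,"az":0},
  {"tx":0,"ty":0,"tz":0,"ax":0,"ay":0,"az":0},
])

```text
time: 18.97
ee_pos: [0.5216, 0.0926, 0.041]
tcp_rot: [0.657, 3.07, 0.001]
contact_force: [-0.7, 0.9, 5.7]
opening: 0.0292
finger_force: 29.4
```

>>> arm_command([
  {"tx":0,"ty":0,"tz":0,"ax":0,"ay":0,"az":0},
  {"tx":0,"ty":0,"tz":0,"ax":0,"ay":0,"az":0},
  {"tx":0,"ty":0,"tz":0,"ax":0,"ay":0,"az":0},
  {"tx":0,"ty":0,"tz":0,"ax":0,"ay":0,"az":0},
  {"tx":0,"ty":0,"tz":0,"ax":0,"ay":0,"az":0},
], fingers=-1)

```text
time: 19.38
ee_pos: [0.521, 0.0925, 0.0401]
tcp_rot: [-0.658, -3.072, 0.0]
contact_force: [-0.2, -0.1, -0.2]
opening: 0.0602
finger_force: 0.0
```

>>> arm_command([
  {"tx":0,"ty":0,"tz":0,"ax":0,"ay":0,"az":0},
  {"tx":0,"ty":0,"tz":0,"ax":0,"ay":0,"az":0},
  {"tx":0,"ty":0,"tz":0,"ax":0,"ay":0,"az":0},
  {"tx":0,"ty":0,"tz":0,"ax":0,"ay":0,"az":0},
])

```text
time: 19.72
ee_pos: [0.521, 0.0925, 0.0402]
tcp_rot: [-0.658, -3.072, 0.0]
contact_force: [0.6, 0.3, -0.0]
opening: 0.0867
finger_force: 0.0
```

>>> arm_command([
  {"tx":0,"ty":0,"tz":-0.04,"ax":0,"ay":0,"az":0},
  {"tx":0,"ty":0,"tz":-0.12,"ax":0,"ay":0,"az":0},
  {"tx":0,"ty":0,"tz":-0.16,"ax":0,"ay":0,"az":0},
  {"tx":0,"ty":0,"tz":-0.16,"ax":0,"ay":0,"az":0},
  {"tx":0,"ty":0,"tz":-0.12,"ax":0,"ay":0,"az":0},
])

```text
time: 20.13
ee_pos: [0.5213, 0.0926, 0.1942]
tcp_rot: [0.657, 3.069, 0.001]
contact_force: [-0.1, 0.1, 0.6]
opening: 0.0881
finger_force: 0.0
```

```bash
python3 - <<'E'
from h import *
s=plan(.5575,-.2345,.19,141,None,.036);
p,d=cams.snapshot("side");cv2.imwrite("pics/s3.png",cv2.resize(p[110:290,150:400,::-1],None,fx=2,fy=2))
E
```

```text
10 rows from [5.213000e-01 9.260000e-02 1.942000e-01 1.558285e+02]
0 [-0.0668 -0.1134  0.0017] az 0.0165
1 [-0.0697 -0.1117  0.0017] az 0.0165
2 [-0.0726 -0.1098  0.0017] az 0.0165
3 [-0.0754 -0.1079  0.0017] az 0.0165
4 [-0.0781 -0.1059  0.0017] az 0.0165
5 [-0.0809 -0.1039  0.0017] az 0.0165
6 [-0.0835 -0.1017  0.0017] az 0.0165
7 [-0.0861 -0.0995  0.0017] az 0.0165
8 [-0.0887 -0.0973  0.0017] az 0.0165
9 [-0.0912 -0.0949  0.0017] az 0.0165
```

View pics/s3.png

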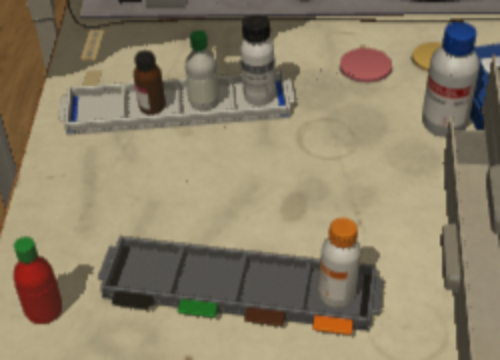

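Black, green and amber stand upright in their compartments, at (257,65), (202,80) and (148,88). Only orange, at (340,265), is left to move.

>>> arm_command([
  {"tx":-0.067,"ty":-0.113,"tz":0.002,"ax":0,"ay":0,"az":0.0165},
  {"tx":-0.07,"ty":-0.112,"tz":0.002,"ax":0,"ay":0,"az":0.0165},
  {"tx":-0.0725,"ty":-0.11,"tz":0.002,"ax":0,"ay":0,"az":0.0165},
  {"tx":-0.0755,"ty":-0.108,"tz":0.002,"ax":0,"ay":0,"az":0.0165},
  {"tx":-0.078,"ty":-0.106,"tz":0.002,"ax":0,"ay":0,"az":0.0165},
])

```text
time: 20.6
ee_pos: [0.5391, -0.0726, 0.1883]
tcp_rot: [0.857, 3.022, 0.0]
contact_force: [-0.2, 0.5, 1.3]
opening: 0.0883
finger_force: 0.0
```

>>> arm_command([
  {"tx":-0.081,"ty":-0.104,"tz":0,"ax":0,"ay":0,"az":0.0165},
  {"tx":-0.0835,"ty":-0.102,"tz":0,"ax":0,"ay":0,"az":0.0165},
  {"tx":-0.086,"ty":-0.0995,"tz":0,"ax":0,"ay":0,"az":0.0165},
  {"tx":-0.0885,"ty":-0.097,"tz":0,"ax":0,"ay":0,"az":0.0165},
  {"tx":-0.091,"ty":-0.095,"tz":0,"ax":0,"ay":0,"az":0.0165},
])

```text
time: 21.02
ee_pos: [0.557, -0.2362, 0.1882]
tcp_rot: [1.051, 2.96, -0.0]
contact_force: [-0.8, 0.5, -0.0]
opening: 0.0885
finger_force: 0.0
```

>>> arm_command([
  {"tx":0,"ty":0,"tz":0,"ax":0,"ay":0,"az":0},
  {"tx":0,"ty":0,"tz":0,"ax":0,"ay":0,"az":0},
  {"tx":0,"ty":0,"tz":0,"ax":0,"ay":0,"az":0},
  {"tx":0,"ty":0,"tz":0,"ax":0,"ay":0,"az":0},
])

```text
time: 21.35
ee_pos: [0.5572, -0.2335, 0.188]
tcp_rot: [-1.047, -2.962, -0.0]
contact_force: [0.6, 1.1, 0.3]
opening: 0.0882
finger_force: 0.0
```

```bash
python3 - <<'E'
from h import *
s=plan(.5575,-.2345,.052,141,None,.038);
E
```

```text
4 rows from [  0.5572  -0.2335   0.188  141.0536]
0 [-0.0009 -0.0006  0.136 ] az 0.0001
1 [-0.0009 -0.0006  0.136 ] az 0.0001
2 [-0.0009 -0.0006  0.136 ] az 0.0001
3 [-0.0009 -0.0006  0.136 ] az 0.0001
```

>>> arm_command([
  {"tx":-0.002,"ty":-0.002,"tz":0.12,"ax":0,"ay":0,"az":0},
  {"tx":-0.002,"ty":0,"tz":0.13,"ax":0,"ay":0,"az":0},
  {"tx":0,"ty":0,"tz":0.13,"ax":0,"ay":0,"az":0},
  {"tx":0,"ty":0,"tz":0.1,"ax":0,"ay":0,"az":0},
  {"tx":0,"ty":0,"tz":0.05,"ax":0,"ay":0,"az":0},
])

```text
time: 21.77
ee_pos: [0.5566, -0.2337, 0.0524]
tcp_rot: [-1.046, -2.958, -0.002]
contact_force: [-0.6, -0.3, -0.1]
opening: 0.0879
finger_force: 0.0
```

>>> arm_command([
  {"tx":0,"ty":0,"tz":0.014,"ax":0,"ay":0,"az":0},
  {"tx":0,"ty":0,"tz":0,"ax":0,"ay":0,"az":0},
  {"tx":0,"ty":0,"tz":0,"ax":0,"ay":0,"az":0},
  {"tx":0,"ty":0,"tz":0,"ax":0,"ay":0,"az":0},
  {"tx":0,"ty":0,"tz":0,"ax":0,"ay":0,"az":0},
], fingers=1)

```text
time: 22.18
ee_pos: [0.5582, -0.2359, 0.0532]
tcp_rot: [1.048, 2.959, -0.001]
contact_force: [0.3, -0.3, -0.2]
opening: 0.0566
finger_force: 0.0
```

>>> arm_command([
  {"tx":0,"ty":0,"tz":0,"ax":0,"ay":0,"az":0},
  {"tx":0,"ty":0,"tz":0,"ax":0,"ay":0,"az":0},
  {"tx":0,"ty":0,"tz":0,"ax":0,"ay":0,"az":0},
  {"tx":0,"ty":0,"tz":0,"ax":0,"ay":0,"az":0},
  {"tx":0,"ty":0,"tz":0,"ax":0,"ay":0,"az":0},
])

```text
time: 22.6
ee_pos: [0.5577, -0.2358, 0.0519]
tcp_rot: [1.049, 2.961, -0.0]
contact_force: [-0.2, -1.2, 1.7]
opening: 0.0328
finger_force: 30.0
```

>>> arm_command([
  {"tx":0,"ty":0,"tz":0,"ax":0,"ay":0,"az":0},
  {"tx":0,"ty":0,"tz":0,"ax":0,"ay":0,"az":0},
])

```text
time: 22.77
ee_pos: [0.5577, -0.2358, 0.0518]
tcp_rot: [1.049, 2.961, -0.0]
contact_force: [0.1, 0.1, 1.5]
opening: 0.0329
finger_force: 30.0
```

>>> arm_command([
  {"tx":0,"ty":0,"tz":-0.06,"ax":0,"ay":0,"az":0},
  {"tx":0,"ty":0,"tz":-0.12,"ax":0,"ay":0,"az":0},
  {"tx":0,"ty":0,"tz":-0.15,"ax":0,"ay":0,"az":0},
  {"tx":0,"ty":0,"tz":-0.13,"ax":0,"ay":0,"az":0},
  {"tx":0,"ty":0,"tz":-0.05,"ax":0,"ay":0,"az":0},
])

```text
time: 23.18
ee_pos: [0.5587, -0.2362, 0.184]
tcp_rot: [1.047, 2.955, -0.002]
contact_force: [0.5, -0.5, 0.7]
opening: 0.0326
finger_force: 30.0
```

```bash
python3 - <<'E'
from h import *
s=plan(.4675,.1168,.175,155.8,None,.037)
E
```

```text
10 rows from [  0.5587  -0.2362   0.184  140.9835]
0 [0.1172 0.0868 0.0036] az -0.0165
1 [0.115  0.0898 0.0036] az -0.0165
2 [0.1126 0.0927 0.0036] az -0.0165
3 [0.1102 0.0956 0.0036] az -0.0165
4 [0.1076 0.0984 0.0036] az -0.0165
5 [0.1051 0.1012 0.0036] az -0.0165
6 [0.1024 0.1038 0.0036] az -0.0165
7 [0.0997 0.1065 0.0036] az -0.0165
8 [0.0969 0.109  0.0036] az -0.0165
9 [0.0941 0.1115 0.0036] az -0.0165
```

>>> arm_command([
  {"tx":0.117,"ty":0.087,"tz":0,"ax":0,"ay":0,"az":-0.0165},
  {"tx":0.115,"ty":0.09,"tz":0,"ax":0,"ay":0,"az":-0.0165},
  {"tx":0.1125,"ty":0.0925,"tz":0,"ax":0,"ay":0,"az":-0.0165},
  {"tx":0.11,"ty":0.0955,"tz":0,"ax":0,"ay":0,"az":-0.0165},
  {"tx":0.1075,"ty":0.0985,"tz":0,"ax":0,"ay":0,"az":-0.0165},
])

```text
time: 23.6
ee_pos: [0.5113, -0.0576, 0.1791]
tcp_rot: [-0.854, -3.023, -0.0]
contact_force: [1.7, -0.1, -0.5]
opening: 0.0327
finger_force: 30.0
```

>>> arm_command([
  {"tx":0.105,"ty":0.101,"tz":0,"ax":0,"ay":0,"az":-0.0165},
  {"tx":0.1025,"ty":0.104,"tz":0,"ax":0,"ay":0,"az":-0.0165},
  {"tx":0.0995,"ty":0.1065,"tz":0,"ax":0,"ay":0,"az":-0.0165},
  {"tx":0.097,"ty":0.109,"tz":0,"ax":0,"ay":0,"az":-0.0165},
  {"tx":0.094,"ty":0.1115,"tz":0,"ax":0,"ay":0,"az":-0.0165},
])

```text
time: 24.02
ee_pos: [0.4657, 0.1189, 0.1792]
tcp_rot: [-0.656, -3.072, -0.0]
contact_force: [0.2, -0.6, -1.0]
opening: 0.0332
finger_force: 30.0
```

>>> arm_command([
  {"tx":0,"ty":0,"tz":0,"ax":0,"ay":0,"az":0},
  {"tx":0,"ty":0,"tz":0,"ax":0,"ay":0,"az":0},
  {"tx":0,"ty":0,"tz":0,"ax":0,"ay":0,"az":0},
  {"tx":0,"ty":0,"tz":0,"ax":0,"ay":0,"az":0},
])

```text
time: 24.35
ee_pos: [0.467, 0.1164, 0.1792]
tcp_rot: [0.66, 3.071, -0.0]
contact_force: [0.6, -0.7, -1.1]
opening: 0.0327
finger_force: 30.0
```

```bash
python3 - <<'E'
from h import *
s=plan(.4675,.1168,.052,155.8,None,.03)
E
```

```text
5 rows from [4.670000e-01 1.164000e-01 1.792000e-01 1.557364e+02]
0 [-0.0002  0.0005  0.1017] az -0.0001
1 [-0.0002  0.0005  0.1017] az -0.0001
2 [-0.0002  0.0005  0.1017] az -0.0001
3 [-0.0002  0.0005  0.1017] az -0.0001
4 [-0.0002  0.0005  0.1017] az -0.0001
```

>>> arm_command([
  {"tx":0,"ty":0,"tz":0.11,"ax":0,"ay":0,"az":0},
  {"tx":0,"ty":0,"tz":0.13,"ax":0,"ay":0,"az":0},
  {"tx":0,"ty":0,"tz":0.12,"ax":0,"ay":0,"az":0},
  {"tx":0,"ty":0,"tz":0.09,"ax":0,"ay":0,"az":0},
  {"tx":0,"ty":0,"tz":0.03,"ax":0,"ay":0,"az":0},
])

```text
time: 24.77
ee_pos: [0.4655, 0.1162, 0.0563]
tcp_rot: [-0.66, -3.066, 0.002]
contact_force: [-0.2, -0.8, -1.4]
opening: 0.0328
finger_force: 30.0
```

>>> arm_command([
  {"tx":0,"ty":0,"tz":0.01,"ax":0,"ay":0,"az":0},
  {"tx":0,"ty":0,"tz":0.005,"ax":0,"ay":0,"az":0},
  {"tx":0,"ty":0,"tz":0.005,"ax":0,"ay":0,"az":0},
  {"tx":0,"ty":0,"tz":0,"ax":0,"ay":0,"az":0},
  {"tx":0,"ty":0,"tz":0,"ax":0,"ay":0,"az":0},
])

```text
time: 25.18
ee_pos: [0.4671, 0.1173, 0.0551]
tcp_rot: [0.658, 3.07, 0.001]
contact_force: [0.1, -0.5, -0.7]
opening: 0.0327
finger_force: 30.0
```

>>> arm_command([
  {"tx":0,"ty":0,"tz":0.007,"ax":0,"ay":0,"az":0},
  {"tx":0,"ty":0,"tz":0.005,"ax":0,"ay":0,"az":0},
  {"tx":0,"ty":0,"tz":0,"ax":0,"ay":0,"az":0},
  {"tx":0,"ty":0,"tz":0,"ax":0,"ay":0,"az":0},
])

```text
time: 25.52
ee_pos: [0.467, 0.1174, 0.0518]
tcp_rot: [0.657, 3.071, 0.0]
contact_force: [-1.1, 0.0, 4.8]
opening: 0.033
finger_force: 30.0
```

>>> arm_command([
  {"tx":0,"ty":0,"tz":0,"ax":0,"ay":0,"az":0},
  {"tx":0,"ty":0,"tz":0,"ax":0,"ay":0,"az":0},
  {"tx":0,"ty":0,"tz":0,"ax":0,"ay":0,"az":0},
  {"tx":0,"ty":0,"tz":0,"ax":0,"ay":0,"az":0},
  {"tx":0,"ty":0,"tz":0,"ax":0,"ay":0,"az":0},
], fingers=-1)

```text
time: 25.93
ee_pos: [0.4666, 0.1173, 0.0511]
tcp_rot: [-0.658, -3.072, 0.0]
contact_force: [1.0, -1.2, 0.7]
opening: 0.0646
finger_force: 0.0
```

>>> arm_command([
  {"tx":0,"ty":0,"tz":0,"ax":0,"ay":0,"az":0},
  {"tx":0,"ty":0,"tz":0,"ax":0,"ay":0,"az":0},
  {"tx":0,"ty":0,"tz":0,"ax":0,"ay":0,"az":0},
  {"tx":0,"ty":0,"tz":0,"ax":0,"ay":0,"az":0},
])

```text
time: 26.27
ee_pos: [0.4666, 0.1173, 0.0512]
tcp_rot: [-0.658, -3.072, 0.0]
contact_force: [0.2, 0.8, 0.6]
opening: 0.0879
finger_force: 0.0
```

>>> arm_command([
  {"tx":0,"ty":0,"tz":-0.04,"ax":0,"ay":0,"az":0},
  {"tx":0,"ty":0,"tz":-0.12,"ax":0,"ay":0,"az":0},
  {"tx":0,"ty":0,"tz":-0.16,"ax":0,"ay":0,"az":0},
  {"tx":0,"ty":0,"tz":-0.16,"ax":0,"ay":0,"az":0},
  {"tx":0,"ty":0,"tz":-0.16,"ax":0,"ay":0,"az":0},
])

```text
time: 26.68
ee_pos: [0.4661, 0.1174, 0.2139]
tcp_rot: [0.658, 3.072, 0.0]
contact_force: [0.5, -0.3, -0.1]
opening: 0.0882
finger_force: 0.0
```

>>> arm_command([
  {"tx":0,"ty":0,"tz":-0.1,"ax":0,"ay":0,"az":0},
  {"tx":0,"ty":0,"tz":-0.05,"ax":0,"ay":0,"az":0},
  {"tx":0,"ty":0,"tz":0,"ax":0,"ay":0,"az":0},
  {"tx":0,"ty":0,"tz":0,"ax":0,"ay":0,"az":0},
])

```text
time: 27.02
ee_pos: [0.4665, 0.1174, 0.249]
tcp_rot: [0.658, 3.071, 0.0]
contact_force: [0.2, 0.5, -1.0]
opening: 0.088
finger_force: 0.0
```

```bash
python3 - <<'E'
from h import *
p,d=cams.snapshot("side");cv2.imwrite("pics/s4.png",cv2.resize(p[110:290,150:400,::-1],None,fx=2,fy=2))
p,W=wcloud("w4")
E
```

```text
(no output)
```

View pics/s4.png

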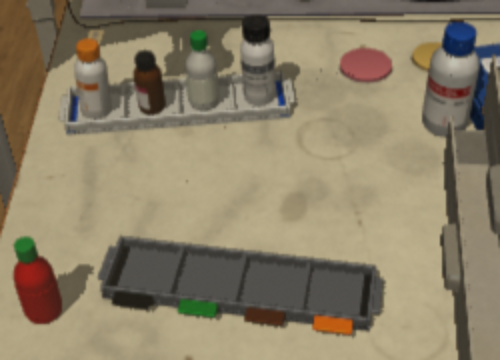

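View pics/w4.png

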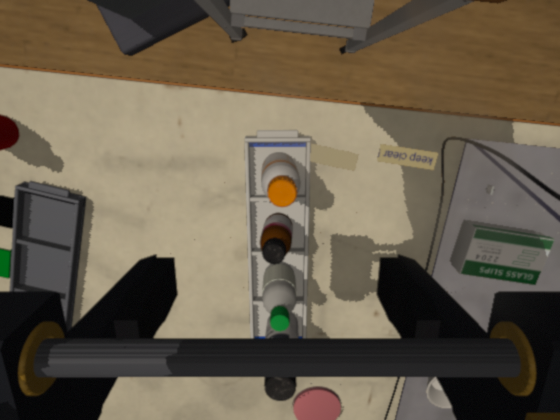

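The white tray now holds orange (nearest the robot), amber, green and black (farthest), all upright and one to a compartment. The grey tray is empty and the arm is clear.

```bash
python3 -c "
from cell import ctrl
print(ctrl.hand_in())"
```

```text
the job is handed in; nothing more can be done
None
```

The job is handed in: all four bottles stand upright in the white tray in reverse order (orange nearest the robot, then amber, green, black farthest), the other things on the desk were left alone, and the arm's clock read about 27 s of the 128 s allowed.

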